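# Still the swinging hook and hang up the oblong tool cup

### The arm

A 7-joint arm with a two-finger parallel gripper is mounted at the origin on the work surface. World frame = base frame: x ahead of the robot, y to its left, z up, the work surface at z = 0. Lengths are in m, angles in rad, forces in N, time in s.
With the tool pointing down it reaches from about 0.4 to 0.9 m from the base axis. Payload 5.5 kg.
Tool frame: the origin (TCP) lies midway between the tips of the shut fingers; the grasp point (between the pads) lies 19 mm behind it (env.tcp_to_grasp is the x of the grasp point in the tool frame, in m); x points along the fingers, y is the direction in which the jaws open and shut, and the axes are right-handed (so a half turn about x gives the same grasp; the last joint's range is limited). The gripper opens to 85 mm and grips with 20 to 120 N. Pads are 22 mm wide; open, the fingers measure 114 mm over their backs; the gripper's body (76 mm by 85 mm) begins 54 mm behind the grasp point. The pads swing forward as they close: fully open they stand 13 mm farther back than shut.
Start: joints at [1.383, 0.501, -0.427, 1.55, 0.221, 1.138, -0.21], TCP at [0.283, -0.585, 0.231] pointing down, gripper open.
Joint ranges: [-2.88, 2.88], [-0.31, 2.03], [-1.54, 1.56], [0.2, 2.42], [-1.41, 4.55], [0.19, 2.02], [-2.57, 2.57]. Speed limits (rad/s): [2.57, 2.57, 3.14, 3.14, 3.14, 3.14, 3.14].

### API

Orientations are given as a 3x3 rotation matrix whose columns are the frame's x, y, z axes.
In Python, from rig import env gives the robot as it stands. The module is installed in compiled form; this text tells all that it offers.
- The arm moves only by the tool jog_arm, never from a script. Its argument "commands" is a list of rows, each a list of 7 numbers: the turn, a rotation vector about the tool's x, y, z in rad, then the shift along the tool's x, y, z in cm, then the closure, from -1 (fully open) to 1 (shut). A call has exactly 5 rows; each row shifts and turns the commanded pose from where the row before left it, along the tool's axes as they then stand; what a row does not reach is not made up. A row lasts 1/12 s, in which the tool goes at most 41.7 mm and 7.16 degrees, less where a joint would pass 70% of its speed; a pose out of reach is approached as far as the arm can. A call is refused whole if a number of a shift passes 4.17 or a number of a turn 0.125, either way. A call with a gripper value outside its range is refused whole. The fingers move at their own pace and stop on an object; the grip force is fixed at half the most. Time passes only in rows, so rows that do not move let the fingers close, or fill a call up. It gives the time, the measured TCP pose, the force and the opening at its end, in the units of the state.
- env.sense(): the state, without advancing time (a new reading comes with each control period).
- env.grab_frame(name): name is "scene" or "top" or "wrist"; returns (picture, depth): 400x640x3 uint8, red, green, blue; 400x640 float32, m along the optical axis (not along the pixel's ray), 0 where there is no reading.
- env.camera_model(name): a dict with "K" (3x3 intrinsics, pixels), "rvec" (rotation vector, rad) and "tvec" (3), from world to camera coordinates, as OpenCV has them; the wrist camera has in their place "T_tool_cam" (4x4, takes a point from camera to tool coordinates, whose origin is the TCP and whose axes are the tool frame's). Camera axes: x right, y down, z forward; pixel columns grow to the right and rows downward; lengths in m; the calibration is good to about 2 mm. A picture is of the moment at which its call begins: read the wrist's pose just before it. camera_model takes no time and is no camera call.
- env.close_job(): hands the job in, once; it reports no verdict.
The state is a dict: "clock": time; "qpos": joint angles; "joint_velocities": joint speeds; "joint_torque": joint torques, N m; "tool_pos": TCP position; "eef_rot": TCP orientation; "wrist_force": force on the tool from outside, world axes, zero at the start; "moment": the same for the moment, N m; "width": finger opening in m.
Only numpy, scipy, OpenCV 4.12 (cv2) and the standard library are available. Lean on these libraries where they do the work, as an engineer would, in place of code of your own. Each camera call takes 0.05 s, during which the arm holds its last target.

### The job

On this manicure table a hook is swinging from side to side under its little brass stand. First still the hook with a touch of the gripper; then, while it hangs still, take the oblong steel tool cup and hang it by its handle on the hook and let go, so that it hangs there quietly. Leave the round cup standing where it is.

Things in the scene. Friction and masses are not known exactly. Their poses are not given: they have to be found in the camera images.
- oblong_cup: Open steel cup to hang, 60 mm along its x, 40 mm along y, rim 50 mm high, 0.10-0.20 kg. Strap handle: flat uprights (14 mm wide in x) on the +y and -y sides, outer faces 48 mm apart, 100 mm high, joined by a roof peaked midway, underside at 105 mm (97 mm by the straps), top 109 mm. Window open along x. Grip from above across both uprights (along y), 75 mm up. Origin: underside centre; z up.
- round_cup: Bystander, leave it alone: steel cup with the same strap handle and heights, but round, 40 mm across. Origin: centre of the underside; z up. (A small polish bottle, 80 mm high, stands in the same row.)
- hook_seat (a point): Top of the hook's level round bar (10 mm thick), where the handle hangs; 170 mm above the table when plumb. x: along the bar to the upright shank 90 mm off; y: across, the way it swings; z: up when plumb, tilts with the hook. Free end to -x: from x = -17 mm it turns up, ending at x = -34 mm, 10 mm above the bar's top. Fixed stand: arm 330 mm up, from above the shank to a post at x 175, y 85 mm.
- hook (a joint): Swing of the hook (dark steel, 0.25 kg), rad, about a level axis along the seat's x, 140 mm above the seat; 0 = plumb, positive moves the seat to its +y. It starts swinging freely up to 0.25 rad (35 mm) to each side, about 0.7 s to and fro, and would take over half a minute to die down by half; at rest it hangs plumb by its weight.
There are look-alikes about, which are no part of the job. Leave any red look-alike of the oblong_cup alone.

How it is judged:
On the way, in this order (a step that is already met when the one before it is completed fails the run):
1. the gripper touches the hook and holds it still (slower than 0.2 rad/s, within 0.15 rad of plumb) for 0.2 s (contact force between the fingers and hook above 0.02 N and velocity of joint hook between -0.2 and 0.2 rad/s and value of joint hook between -0.15 and 0.15 rad), for 0.2 s.
2. the oblong cup is lifted 30 mm off the table while the hook hangs still (within 0.09 rad of plumb, slower than 0.6 rad/s) (height (world z) of oblong_cup above 0.03 m and velocity of joint hook between -0.6 and 0.6 rad/s and value of joint hook between -0.09 and 0.09 rad), for 0.2 s.
At the end, for the whole second after the job is handed in: The oblong cup hangs released by its handle on the hook's bar: origin 93 to 115 mm below the seat, within 25 mm across, -30 to +60 mm along site x, upright within 0.25 rad, slower than 0.12 m/s, hook within 0.12 rad of plumb; round cup upright within 30 mm of its start (contact force between oblong_cup and hook above 0.3 N and x of oblong_cup in the frame of hook_seat between -0.03 and 0.06 m and y of oblong_cup in the frame of hook_seat between -0.025 and 0.025 m and z of oblong_cup in the frame of hook_seat between -0.115 and -0.093 m and angle between oblong_cup's own z axis and vertical below 0.25 rad and linear speed of oblong_cup below 0.12 m/s and value of joint hook between -0.12 and 0.12 rad and distance of round_cup from where it was at the start of the episode below 0.03 m and angle between round_cup's own z axis and vertical below 0.2 rad); the robot touches nothing.
It fails at once if the round cup is shoved more than 30 mm or tipped (distance of round_cup from where it was at the start of the episode above 0.03 m or angle between round_cup's own z axis and vertical above 0.3 rad).
It also fails if it takes over 64 s, if anything falls off the work surface, if the arm or the gripper's body presses on something with over 40 N, if the wrist force passes 120 N, or if a joint passes its speed limit or range.

## Working session

There is one attempt and no reset: what is moved stays moved. The work goes in short steps, Python scripts to look and compute and a tool call to move; the robot and the scene stay as the last step left them, time stands still between calls to the robot, and variables do not carry over. Pictures are saved under pics/ and viewed, and the job is handed in when it is done.

Besides the shell and the picture viewer there is one more tool, called as name([rows], argument=value, ...), one row to a line, values as JSON. jog_arm: Moves the arm, as the interface text tells. Its arguments: {"type":"object","properties":{"commands":{"type":"array"}},"required":["commands"]}

```bash
mkdir -p pics; ls
cat > h.py <<'E'
import numpy as np, cv2
from rig import env
def save(n,name):
    p,d=env.grab_frame(n); cv2.imwrite('pics/'+name+'.png',p[:,:,::-1]); np.savez('pics/'+name+'.npz',p=p,d=d); return p,d
def world(n,d,s=None):
    m=env.camera_model(n); K=m['K']; v,u=np.mgrid[0:400,0:640]
    P=np.stack([(u-K[0,2])/K[0,0]*d,(v-K[1,2])/K[1,1]*d,d],-1)
    if 'rvec' in m:
        R=cv2.Rodrigues(np.array(m['rvec'],float))[0]; return (P-np.array(m['tvec']).reshape(3))@R
    T=np.array(m['T_tool_cam']); P=P@T[:3,:3].T+T[:3,3]
    return P@np.array(s['eef_rot']).T+np.array(s['tool_pos'])
def st():
    s=env.sense()
    print({k:np.round(np.array(s[k]),3).tolist() for k in s}); return s
E
python3 - <<'E'
from h import *
s=st(); print(env.tcp_to_grasp)
a=save('scene','s0');b=save('top','t0')
for n in('scene','top'):
    m=env.camera_model(n);print(m)
E
```

```text
pics
{'clock': 0.0, 'qpos': [1.383, 0.502, -0.427, 1.551, 0.221, 1.138, -0.21], 'joint_velocities': [-0.0, -0.0, 0.001, -0.0, -0.002, 0.002, -0.001], 'joint_torque': [0.0, -56.952, -5.816, -28.094, 0.011, 0.012, -0.0], 'tool_pos': [0.283, -0.584, 0.23], 'eef_rot': [[-0.001, 0.436, -0.9], [0.002, -0.9, -0.436], [-1.0, -0.002, -0.0]], 'wrist_force': [-0.47, 0.437, 0.424], 'moment': [-0.009, 0.015, -0.045], 'width': 0.085}
-0.0187
{'K': array([[461.48016864,   0.        , 314.15424545],
       [  0.        , 461.48016864, 196.7361385 ],
       [  0.        ,   0.        ,   1.        ]]), 'rvec': array([ 2.35955526,  0.73134686, -0.24688993]), 'tvec': array([-0.42539183, -0.14756028,  1.57216673])}
{'K': array([[502.89586852,   0.        , 320.86116187],
       [  0.        , 502.89586852, 195.61401563],
       [  0.        ,   0.        ,   1.        ]]), 'rvec': array([ 2.13086757, -2.12516311,  0.18562395]), 'tvec': array([-0.06265907,  0.59719838,  1.34089545])}
```

View pics/s0.png

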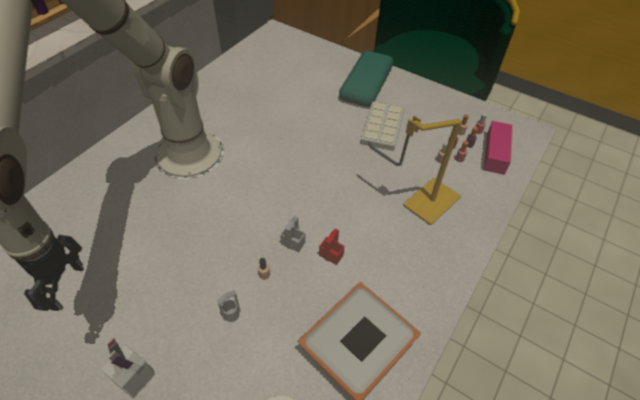

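View pics/t0.png

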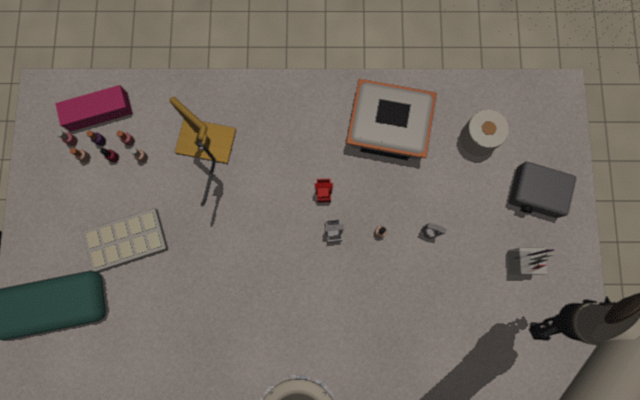

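Scene: oblong grey cup at about (293,234) in the scene view and (334,231) in top. Red look-alike at (332,246). Round cup at (229,305)/(432,230). The stand is upper right/left, with its hook hanging at about (405,150) in the scene view. Next I measure these.

Run:
```python
from h import *
for n,f in(('scene','s0'),('top','t0')):
    z=np.load(f'pics/{f}.npz');p,d=z['p'],z['d'];W=world(n,d)
    np.save(f'pics/{f}_W.npy',W)
    def box(nm,u0,u1,v0,v1,lo,hi):
        q=W[v0:v1,u0:u1].reshape(-1,3);dd=d[v0:v1,u0:u1].ravel();q=q[(dd>0)&(q[:,2]>lo)&(q[:,2]<hi)]
        print(n,nm,len(q),q.mean(0).round(3),q.min(0).round(3),q.max(0).round(3))
    print('table',W[330,250] if n=='scene' else W[300,250])
    if n=='scene':
        box('obl',275,308,212,255,.02,.2);box('round',215,243,285,322,.02,.2);box('hook',360,412,135,200,.05,.3);box('arm',405,465,112,140,.28,.4);box('bottle',255,273,255,280,.02,.2)
    else:
        box('obl',322,345,218,246,.02,.2);box('oblhandle',322,345,218,246,.09,.2);box('round',420,448,218,242,.02,.2);box('roundh',420,448,218,242,.09,.2);box('hook',190,225,140,200,.05,.3);box('arm',160,215,90,150,.28,.4);box('bottle',370,390,220,240,.02,.2);box('red',312,335,175,206,.02,.2)
p=np.load('pics/s0.npz')['p'];q=np.load('pics/t0.npz')['p']
a=cv2.resize(p[100:220,340:480],None,fx=4,fy=4,interpolation=2);b=cv2.resize(q[80:200,150:250],None,fx=4,fy=4,interpolation=2)
im=np.zeros((480,560+240,3),np.uint8);im[:480,:560]=a;im[:288,560:]=cv2.resize(b,(240,288));c=cv2.resize(p[205:265,270:350],(240,180));im[290:470,560:]=c
cv2.imwrite('pics/z0.png',im[:,:,::-1])
```

```text
table [ 5.69788663e-01 -3.72080183e-01  4.34322828e-04]
scene obl 450 [ 0.508 -0.098  0.057] [ 0.472 -0.121  0.02 ] [ 0.537 -0.068  0.115]
scene round 401 [ 0.506 -0.368  0.063] [ 0.486 -0.392  0.02 ] [ 0.525 -0.342  0.115]
scene hook 251 [0.637 0.209 0.2  ] [0.55  0.195 0.16 ] [0.682 0.23  0.298]
scene arm 573 [0.721 0.23  0.326] [0.664 0.192 0.281] [0.78  0.283 0.345]
scene bottle 174 [ 0.506 -0.231  0.051] [ 0.488 -0.243  0.02 ] [ 0.519 -0.213  0.083]
table [ 0.31190284  0.13514377 -0.00142237]
top obl 215 [ 0.504 -0.096  0.074] [ 0.472 -0.12   0.02 ] [ 0.536 -0.07   0.114]
top oblhandle 104 [ 0.504 -0.096  0.104] [ 0.494 -0.12   0.095] [ 0.513 -0.07   0.114]
top round 205 [ 0.501 -0.363  0.077] [ 0.484 -0.39   0.02 ] [ 0.523 -0.341  0.115]
top roundh 107 [ 0.504 -0.366  0.105] [ 0.49  -0.39   0.091] [ 0.519 -0.342  0.115]
top hook 230 [0.631 0.221 0.189] [0.567 0.196 0.161] [0.684 0.24  0.3  ]
top arm 589 [0.711 0.229 0.331] [0.659 0.196 0.283] [0.779 0.287 0.344]
top bottle 110 [ 0.498 -0.223  0.054] [ 0.485 -0.241  0.021] [ 0.515 -0.211  0.087]
top red 229 [ 0.617 -0.067  0.07 ] [ 0.587 -0.091  0.021] [ 0.649 -0.043  0.114]
```

View pics/z0.png

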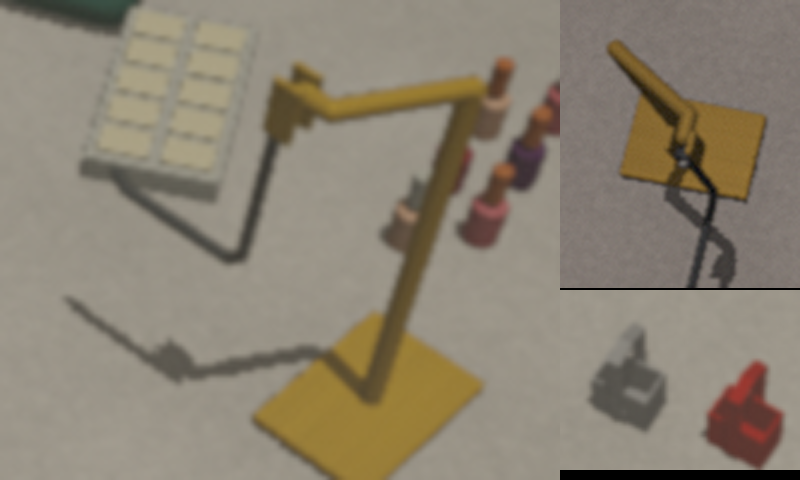

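Run:
```python
from h import *
def ln(q):
    c=q.mean(0);u,s,v=np.linalg.svd(q-c);return c.round(4),v[0].round(3),(s/np.sqrt(len(q))).round(4)
for n,f,r in(('scene','s0',(360,415,135,200)),('top','t0',(185,228,130,225))):
    z=np.load(f'pics/{f}.npz');p,d=z['p'].astype(int),z['d'];W=np.load(f'pics/{f}_W.npy')
    u0,u1,v0,v1=r;q=W[v0:v1,u0:u1].reshape(-1,3);c=p[v0:v1,u0:u1].reshape(-1,3)
    dark=(c.max(1)-c.min(1)<35)&(q[:,2]>.14)&(q[:,2]<.3)
    h=q[dark]; b=h[(h[:,2]<.19)]; s=h[(h[:,2]>.2)]
    print(n,'bar',len(b),ln(b),b[:,0].min(),b[:,0].max()); print('shank',len(s),ln(s))
    for lo in np.arange(.54,.70,.015):
        k=b[(b[:,0]>=lo)&(b[:,0]<lo+.015)]
        if len(k):print(round(lo,3),len(k),k.mean(0).round(4),k[:,2].max().round(4))
    # post
    q=W.reshape(-1,3);m=(q[:,0]>.6)&(q[:,0]<1)&(q[:,1]>.1)&(q[:,1]<.4)
    q=q[m]
    for lo in (.05,.1,.15,.2,.25):
        k=q[(q[:,2]>lo)&(q[:,2]<lo+.05)&(q[:,0]>.72)]
        if len(k):print('post',lo,len(k),np.median(k,0).round(3))
for n,f,r in(('scene','s0',(275,308,212,255)),('top','t0',(322,345,218,246))):
    W=np.load(f'pics/{f}_W.npy');u0,u1,v0,v1=r;q=W[v0:v1,u0:u1].reshape(-1,3);k=q[q[:,2]>.09]
    print(n,'handle',ln(k[:,:2]),k[:,2].max()); 
    k=q[q[:,2]>.02]; print(cv2.minAreaRect((k[:,:2]*1000).astype(np.float32)))
```

```text
scene bar 147 (array([0.6123, 0.213 , 0.1716]), array([ 0.979, -0.202,  0.009]), array([0.0383, 0.0053, 0.0028])) 0.5496387779685288 0.6739476384038242
shank 93 (array([0.6711, 0.2045, 0.2443]), array([0.025, 0.044, 0.999]), array([0.0257, 0.003 , 0.0026]))
0.54 7 [0.5523 0.2262 0.1788] 0.1809
0.555 21 [0.5621 0.2233 0.1727] 0.1803
0.57 16 [0.5779 0.2199 0.1697] 0.1735
0.585 14 [0.5921 0.2171 0.1693] 0.1726
0.6 17 [0.6068 0.2137 0.1705] 0.174
0.615 18 [0.6226 0.2107 0.1694] 0.1766
0.63 17 [0.6376 0.2087 0.1682] 0.1732
0.645 18 [0.6532 0.2047 0.1701] 0.1757
0.66 19 [0.6676 0.2014 0.1785] 0.1894
post 0.05 68 [0.772 0.272 0.075]
post 0.1 77 [0.773 0.272 0.127]
post 0.15 83 [0.773 0.272 0.175]
post 0.2 87 [0.773 0.272 0.225]
post 0.25 101 [0.772 0.272 0.275]
top bar 193 (array([0.6097, 0.2264, 0.1698]), array([-0.98 ,  0.197,  0.022]), array([0.0352, 0.0043, 0.0029])) 0.5504327540836452 0.6696958897189305
shank 35 (array([0.6672, 0.2103, 0.248 ]), array([ 0.022,  0.01 , -1.   ]), array([0.0287, 0.002 , 0.0014]))
0.54 7 [0.552 0.238 0.177] 0.1796
0.555 25 [0.562  0.2361 0.173 ] 0.1804
0.57 24 [0.5772 0.2325 0.1691] 0.1736
0.585 25 [0.5922 0.2301 0.1683] 0.1742
0.6 24 [0.6076 0.2269 0.168 ] 0.1719
0.615 24 [0.6224 0.2236 0.1695] 0.1737
0.63 26 [0.6379 0.2205 0.1682] 0.1754
0.645 22 [0.6531 0.2181 0.1671] 0.1731
0.66 16 [0.6642 0.2154 0.1751] 0.1867
post 0.1 34 [0.763 0.275 0.13 ]
post 0.15 38 [0.763 0.275 0.173]
post 0.2 29 [0.762 0.277 0.222]
post 0.25 23 [0.762 0.279 0.27 ]
scene handle (array([ 0.5337, -0.1356]), array([ 0.615, -0.789]), array([0.1785, 0.0088])) 1.126253151306864
((711.212158203125, -387.5946044921875), (70.8093032836914, 783.697021484375), 35.27765655517578)
top handle (array([ 0.501 , -0.0951]), array([ 0.926, -0.377]), array([0.022 , 0.0134])) 1.4247619454169522
((443.9936218261719, -92.896240234375), (50.375816345214844, 184.20291137695312), 88.1581039428711)
```

```bash
cat >> h.py <<'E'
from scipy.spatial.transform import Rotation as Ro
def plan(pos,yaw,n=5,closure=-1):
    """yaw = angle of tool y in world xy; tool x straight down"""
    s=env.sense();R=np.array(s['eef_rot'],float);p=np.array(s['tool_pos'],float)
    y=np.array([np.cos(yaw),np.sin(yaw),0]);x=np.array([0,0,-1.]);Rt=np.stack([x,y,np.cross(x,y)],1)
    rv=Ro.from_matrix(R.T@Rt).as_rotvec()
    d=np.array(pos)-p
    print('t',s['clock'],'p',p.round(4),'q',np.round(s['qpos'],2),'F',np.round(s['wrist_force'],1),'w',round(float(s['width']),4))
    print('dist',np.linalg.norm(d).round(4),'rv',rv.round(4))
    for i in range(n):
        Ri=R@Ro.from_rotvec(rv*i/n).as_matrix()
        print([round(float(a),3) for a in rv/n]+[round(float(a),2) for a in Ri.T@d*100/n]+[closure],end=', ')
    print()
E
python3 -c "
from h import *
plan([.46,-.45,.28],np.radians(-80),5)"
```

```text
t 0.1 p [ 0.2829 -0.5845  0.2304] q [ 1.38  0.5  -0.43  1.55  0.22  1.14 -0.21] F [0.1 0.1 0.1] w 0.0854
dist 0.2279 rv [2.763e-01 2.000e-04 1.800e-03]
[0.055, 0.0, 0.0, -0.99, -0.88, -4.36, -1], [0.055, 0.0, 0.0, -0.99, -1.12, -4.31, -1], [0.055, 0.0, 0.0, -0.99, -1.35, -4.24, -1], [0.055, 0.0, 0.0, -0.99, -1.59, -4.16, -1], [0.055, 0.0, 0.0, -0.99, -1.81, -4.06, -1],
```

jog_arm([
  [0.055, 0, 0, -0.9, -0.8, -3.7, -1],
  [0.055, 0, 0, -0.9, -1.0, -3.6, -1],
  [0.055, 0, 0, -0.9, -1.2, -3.6, -1],
  [0.055, 0, 0, -0.9, -1.4, -3.5, -1],
  [0.055, 0, 0, -0.9, -1.6, -3.4, -1],
])

```text
clock: 0.52
tool_pos: [0.4323, -0.4672, 0.2763]
eef_rot: [[-0.0, 0.172, -0.985], [0.001, -0.985, -0.172], [-1.0, -0.001, 0.0]]
wrist_force: [0.5, -0.6, 0.0]
width: 0.085
```

```bash
python3 -c "
from h import *
plan([.60,-.30,.28],np.radians(-90),5)"
```

```text
t 0.5167 p [ 0.4323 -0.4672  0.2763] q [ 1.1   0.44 -0.43  1.54  0.19  1.21 -0.77] F [ 0.5 -0.6  0. ] w 0.085
dist 0.2368 rv [0.1728 0.0004 0.0007]
[0.035, 0.0, 0.0, -0.07, -2.72, -3.88, -1], [0.035, 0.0, 0.0, -0.07, -2.85, -3.78, -1], [0.035, 0.0, 0.0, -0.07, -2.98, -3.68, -1], [0.035, 0.0, 0.0, -0.07, -3.1, -3.58, -1], [0.035, 0.0, 0.0, -0.07, -3.23, -3.47, -1],
```

```bash
python3 -c "
from h import *
plan([.57,-.34,.28],np.radians(-45),5)"
```

```text
t 0.5167 p [ 0.4323 -0.4672  0.2763] q [ 1.1   0.44 -0.43  1.54  0.19  1.21 -0.77] F [ 0.5 -0.6  0. ] w 0.085
dist 0.1875 rv [-6.126e-01  1.000e-04  9.000e-04]
[-0.123, 0.0, 0.0, -0.07, -2.03, -3.15, -1], [-0.123, 0.0, 0.0, -0.07, -1.63, -3.37, -1], [-0.123, 0.0, 0.0, -0.07, -1.21, -3.55, -1], [-0.123, 0.0, 0.0, -0.07, -0.76, -3.67, -1], [-0.123, 0.0, 0.0, -0.07, -0.31, -3.74, -1],
```

jog_arm([
  [-0.123, 0, 0, 0, -2.0, -3.15, -1],
  [-0.123, 0, 0, 0, -1.6, -3.4, -1],
  [-0.123, 0, 0, 0, -1.2, -3.55, -1],
  [-0.123, 0, 0, 0, -0.8, -3.7, -1],
  [-0.123, 0, 0, 0, -0.3, -3.75, -1],
])

```text
clock: 0.93
tool_pos: [0.57, -0.3395, 0.276]
eef_rot: [[-0.001, 0.715, -0.699], [0.0, -0.699, -0.715], [-1.0, -0.001, 0.0]]
wrist_force: [0.9, 0.1, -0.6]
width: 0.0854
```

```bash
python3 -c "
from h import *
plan([.62,-.16,.28],np.radians(-10),5)"
```

```text
t 0.9333 p [ 0.57   -0.3395  0.276 ] q [ 0.9   0.52 -0.59  1.46  0.3   1.25 -0.5 ] F [ 0.9  0.1 -0.6] w 0.0854
dist 0.1864 rv [-5.995e-01  1.000e-04  7.000e-04]
[-0.12, 0.0, 0.0, -0.08, -1.8, -3.27, -1], [-0.12, 0.0, 0.0, -0.08, -1.39, -3.46, -1], [-0.12, 0.0, 0.0, -0.08, -0.97, -3.6, -1], [-0.12, 0.0, 0.0, -0.08, -0.53, -3.69, -1], [-0.12, 0.0, 0.0, -0.08, -0.09, -3.73, -1],
```

jog_arm([
  [-0.12, 0, 0, 0, -1.8, -3.3, -1],
  [-0.12, 0, 0, 0, -1.4, -3.45, -1],
  [-0.12, 0, 0, 0, -1.0, -3.6, -1],
  [-0.12, 0, 0, 0, -0.5, -3.7, -1],
  [-0.12, 0, 0, 0, -0.1, -3.75, -1],
])

```text
clock: 1.35
tool_pos: [0.6203, -0.1595, 0.2759]
eef_rot: [[-0.001, 0.985, -0.173], [0.0, -0.173, -0.985], [-1.0, -0.001, 0.0]]
wrist_force: [0.9, -0.1, -0.1]
width: 0.0854
```

```bash
python3 -c "
from h import *
plan([.60,.02,.28],np.radians(25),5)"
```

```text
t 1.35 p [ 0.6203 -0.1595  0.2759] q [ 0.74  0.52 -0.76  1.52  0.37  1.25 -0.24] F [ 0.9 -0.1 -0.1] w 0.0854
dist 0.1806 rv [-6.105e-01 -2.000e-04  7.000e-04]
[-0.122, -0.0, 0.0, -0.08, -1.02, -3.46, -1], [-0.122, -0.0, 0.0, -0.08, -0.59, -3.56, -1], [-0.122, -0.0, 0.0, -0.08, -0.15, -3.61, -1], [-0.122, -0.0, 0.0, -0.08, 0.29, -3.6, -1], [-0.122, -0.0, 0.0, -0.08, 0.72, -3.54, -1],
```

jog_arm([
  [-0.122, 0, 0, 0, -1.0, -3.45, -1],
  [-0.122, 0, 0, 0, -0.6, -3.55, -1],
  [-0.122, 0, 0, 0, -0.15, -3.6, -1],
  [-0.122, 0, 0, 0, 0.3, -3.6, -1],
  [-0.122, 0, 0, 0, 0.7, -3.55, -1],
])

```text
clock: 1.77
tool_pos: [0.6004, 0.0195, 0.276]
eef_rot: [[-0.001, 0.907, 0.422], [-0.0, 0.422, -0.907], [-1.0, -0.001, 0.0]]
wrist_force: [1.6, 0.1, -0.5]
width: 0.0856
```

```bash
python3 -c "
from h import *
plan([.565,.16,.28],np.radians(58),5)"
```

```text
t 1.7667 p [0.6004 0.0195 0.276 ] q [ 0.6   0.5  -0.94  1.62  0.42  1.24  0.02] F [ 1.6  0.1 -0.5] w 0.0856
dist 0.1449 rv [-5.765e-01 -1.000e-04  6.000e-04]
[-0.115, -0.0, 0.0, -0.08, 0.54, -2.85, -1], [-0.115, -0.0, 0.0, -0.08, 0.87, -2.76, -1], [-0.115, -0.0, 0.0, -0.08, 1.18, -2.65, -1], [-0.115, -0.0, 0.0, -0.08, 1.48, -2.49, -1], [-0.115, -0.0, 0.0, -0.08, 1.75, -2.31, -1],
```

jog_arm([
  [-0.115, 0, 0, 0, 0.55, -2.85, -1],
  [-0.115, 0, 0, 0, 0.85, -2.75, -1],
  [-0.115, 0, 0, 0, 1.2, -2.65, -1],
  [-0.115, 0, 0, 0, 1.5, -2.5, -1],
  [-0.115, 0, 0, 0, 1.75, -2.3, -1],
])

```text
clock: 2.18
tool_pos: [0.5662, 0.1599, 0.276]
eef_rot: [[-0.0, 0.531, 0.847], [-0.0, 0.847, -0.531], [-1.0, -0.001, -0.0]]
wrist_force: [0.9, 0.7, -0.2]
width: 0.0852
```

```bash
python3 -c "
from h import *
plan([.577,.228,.26],np.radians(78.5),5)"
```

```text
t 2.1833 p [0.5662 0.1599 0.276 ] q [ 0.46  0.53 -1.08  1.65  0.49  1.27  0.29] F [ 0.9  0.7 -0.2] w 0.0852
dist 0.0708 rv [-3.596e-01 -3.000e-04  6.000e-04]
[-0.072, -0.0, 0.0, 0.32, 1.27, -0.54, -1], [-0.072, -0.0, 0.0, 0.32, 1.3, -0.45, -1], [-0.072, -0.0, 0.0, 0.32, 1.33, -0.35, -1], [-0.072, -0.0, 0.0, 0.32, 1.35, -0.26, -1], [-0.072, -0.0, 0.0, 0.32, 1.37, -0.16, -1],
```

jog_arm([
  [-0.072, 0, 0, 0.3, 1.25, -0.55, -1],
  [-0.072, 0, 0, 0.3, 1.3, -0.45, -1],
  [-0.072, 0, 0, 0.3, 1.35, -0.35, -1],
  [-0.072, 0, 0, 0.3, 1.35, -0.25, -1],
  [-0.072, 0, 0, 0.3, 1.35, -0.15, -1],
])

```text
clock: 2.6
tool_pos: [0.5779, 0.2271, 0.2606]
eef_rot: [[-0.001, 0.201, 0.98], [-0.0, 0.98, -0.201], [-1.0, -0.001, -0.001]]
wrist_force: [0.5, -0.9, 0.1]
width: 0.0853
```

Run:
```python
from h import *
plan([.577,.228,.14],np.radians(78.5),5)
s=env.sense();save('wrist','w1')
W=world('wrist',np.load('pics/w1.npz')['d'],s);q=W.reshape(-1,3)
m=(q[:,2]>.14)&(q[:,2]<.195)&(q[:,0]>.53)&(q[:,0]<.68)&(abs(q[:,1]-.22)<.06);q=q[m];print(len(q))
for lo in np.arange(.54,.68,.015):
    k=q[(q[:,0]>=lo)&(q[:,0]<lo+.015)]
    if len(k):print(round(lo,3),len(k),k.mean(0).round(4))
```

```text
t 2.6 p [0.5779 0.2271 0.2606] q [ 0.33  0.64 -1.12  1.58  0.59  1.3   0.5 ] F [ 0.5 -0.9  0.1] w 0.0853
dist 0.1206 rv [-0.0016 -0.0007  0.0006]
[-0.0, -0.0, 0.0, 2.41, 0.02, -0.02, -1], [-0.0, -0.0, 0.0, 2.41, 0.02, -0.02, -1], [-0.0, -0.0, 0.0, 2.41, 0.02, -0.02, -1], [-0.0, -0.0, 0.0, 2.41, 0.01, -0.02, -1], [-0.0, -0.0, 0.0, 2.41, 0.01, -0.02, -1], 
1548
0.54 88 [0.5522 0.2264 0.1791]
0.555 173 [0.5625 0.224  0.1737]
0.57 193 [0.5776 0.2207 0.1696]
0.585 193 [0.5924 0.218  0.1694]
0.6 175 [0.6075 0.2151 0.1697]
0.615 166 [0.6226 0.2119 0.1697]
0.63 160 [0.6376 0.2087 0.1696]
0.645 158 [0.6527 0.2054 0.1698]
0.66 242 [0.6653 0.2039 0.1809]
```

View pics/w1.png

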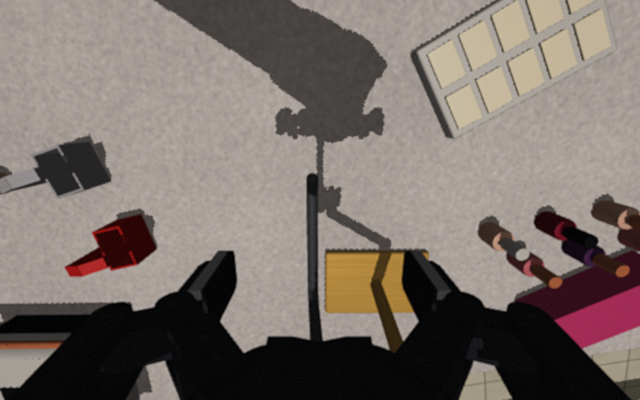

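The wrist view shows the bar running along column 312, rows 180–340, centred between the open fingers and parallel to them. I'll descend over it.

jog_arm([
  [0, 0, 0, 2.4, 0, 0, -1],
  [0, 0, 0, 2.4, 0, 0, -1],
  [0, 0, 0, 2.4, 0, 0, -1],
  [0, 0, 0, 2.4, 0, 0, -1],
  [0, 0, 0, 2.4, 0, 0, -1],
])

```text
clock: 3.07
tool_pos: [0.5778, 0.2259, 0.1399]
eef_rot: [[-0.0, 0.206, 0.979], [-0.001, 0.979, -0.206], [-1.0, -0.001, -0.0]]
wrist_force: [-0.3, -0.8, 0.1]
width: 0.0856
```

jog_arm([
  [0, 0, 0, 0, 0, 0, 1],
  [0, 0, 0, 0, 0, 0, 1],
  [0, 0, 0, 0, 0, 0, 1],
  [0, 0, 0, 0, 0, 0, 1],
  [0, 0, 0, 0, 0, 0, 1],
])

```text
clock: 3.48
tool_pos: [0.5789, 0.2272, 0.1431]
eef_rot: [[0.003, 0.205, 0.979], [0.001, 0.979, -0.205], [-1.0, 0.001, 0.002]]
wrist_force: [0.5, -0.2, 0.9]
width: 0.0254
```

jog_arm([
  [0, 0, 0, 0, 0, 0, 1],
  [0, 0, 0, 0, 0, 0, 1],
  [0, 0, 0, 0, 0, 0, 1],
  [0, 0, 0, 0, 0, 0, 1],
  [0, 0, 0, 0, 0, 0, 1],
])

```text
clock: 3.9
tool_pos: [0.5788, 0.2274, 0.1427]
eef_rot: [[0.002, 0.204, 0.979], [0.001, 0.979, -0.204], [-1.0, 0.001, 0.002]]
wrist_force: [-0.2, 0.2, 6.1]
width: 0.008
```

jog_arm([
  [0, 0, 0, 0, 0, 0, 1],
  [0, 0, 0, 0, 0, 0, 1],
  [0, 0, 0, 0, 0, 0, 1],
  [0, 0, 0, 0, 0, 0, 1],
  [0, 0, 0, 0, 0, 0, 1],
])

```text
clock: 4.32
tool_pos: [0.5788, 0.2275, 0.1427]
eef_rot: [[0.002, 0.204, 0.979], [0.001, 0.979, -0.204], [-1.0, 0.001, 0.002]]
wrist_force: [-0.8, 0.5, 6.7]
width: 0.0084
```

```bash
cat > hk.py <<'E'
from h import *
import sys
def hook(tag):
    s=env.sense();save('scene',tag+'s')
    W=world('scene',np.load('pics/'+tag+'s.npz')['d']);p=np.load('pics/'+tag+'s.npz')['p'].astype(int)
    q=W.reshape(-1,3);c=p.reshape(-1,3)
    m=(q[:,2]>.16)&(q[:,2]<.19)&(q[:,0]>.53)&(q[:,0]<.68)&(abs(q[:,1]-.22)<.06)&(c.max(1)-c.min(1)<35);q=q[m]
    # offset across from plumb line through (0.668,0.209)
    off=(q[:,:2]-[.668,.209])@np.array([.2,.98]);print('t',s['clock'],'n',len(q),'offset',np.median(off).round(4))
hook(sys.argv[1])
E
python3 hk.py a; python3 -c "
from h import *
st()"
```

```text
t 4.3167 n 156 offset -0.0024
{'clock': 4.367, 'qpos': [0.28, 0.752, -1.024, 1.69, 0.709, 1.113, 0.41], 'joint_velocities': [-0.0, 0.0, 0.002, 0.0, -0.0, -0.0, 0.001], 'joint_torque': [0.078, -51.051, -16.284, -19.856, 0.05, -0.028, -0.056], 'tool_pos': [0.579, 0.227, 0.143], 'eef_rot': [[0.002, 0.204, 0.979], [0.001, 0.979, -0.204], [-1.0, 0.001, 0.002]], 'wrist_force': [-0.907, 0.546, 6.49], 'moment': [0.063, 0.005, 0.041], 'width': 0.008}
```

The bar is gripped and held near plumb (width 8 mm, offset about 2 mm). Now I open and check the hook.

jog_arm([
  [0, 0, 0, 0, 0, 0, 0.6],
  [0, 0, 0, 0, 0, 0, 0.3],
  [0, 0, 0, 0, 0, 0, 0],
  [0, 0, 0, 0, 0, 0, -0.5],
  [0, 0, 0, 0, 0, 0, -1],
])

```text
clock: 4.78
tool_pos: [0.5778, 0.2266, 0.1411]
eef_rot: [[-0.0, 0.204, 0.979], [-0.0, 0.979, -0.204], [-1.0, -0.0, -0.0]]
wrist_force: [0.5, -0.6, -0.5]
width: 0.0651
```

```bash
for i in 1 2 3 4 5 6; do python3 hk.py b$i;done; python3 -c "
from h import *
plan([.577,.228,.27],np.radians(78.5),5)"
```

```text
t 4.7833 n 217 offset 0.0045
t 4.8333 n 231 offset 0.0045
t 4.8833 n 229 offset 0.0032
t 4.9333 n 232 offset 0.0017
t 4.9833 n 229 offset -0.0002
t 5.0333 n 224 offset -0.0008
t 5.0833 p [0.578  0.2267 0.1413] q [ 0.28  0.75 -1.02  1.69  0.71  1.11  0.41] F [-0.5  0.1  0.3] w 0.0853
dist 0.1287 rv [-0.0051 -0.      0.    ]
[-0.001, -0.0, 0.0, -2.57, 0.02, -0.02, -1], [-0.001, -0.0, 0.0, -2.57, 0.02, -0.02, -1], [-0.001, -0.0, 0.0, -2.57, 0.02, -0.02, -1], [-0.001, -0.0, 0.0, -2.57, 0.02, -0.02, -1], [-0.001, -0.0, 0.0, -2.57, 0.02, -0.02, -1],
```

jog_arm([
  [0, 0, 0, -2.5, 0, 0, -1],
  [0, 0, 0, -2.5, 0, 0, -1],
  [0, 0, 0, -2.5, 0, 0, -1],
  [0, 0, 0, -2.5, 0, 0, -1],
  [0, 0, 0, -2.5, 0, 0, -1],
])

```text
clock: 5.5
tool_pos: [0.5778, 0.2268, 0.2675]
eef_rot: [[-0.0, 0.204, 0.979], [0.0, 0.979, -0.204], [-1.0, 0.0, -0.0]]
wrist_force: [0.7, 0.2, -0.6]
width: 0.0856
```

```bash
python3 -c "
from h import *
plan([.535,.06,.265],np.radians(88),5)
plan([.47,-.096,.26],np.radians(90),10)"
```

```text
t 5.5 p [0.5778 0.2268 0.2675] q [ 0.34  0.63 -1.12  1.57  0.58  1.31  0.5 ] F [ 0.7  0.2 -0.6] w 0.0856
dist 0.1722 rv [-1.705e-01 -1.000e-04 -0.000e+00]
[-0.034, -0.0, -0.0, 0.05, -3.44, -0.16, -1], [-0.034, -0.0, -0.0, 0.05, -3.43, -0.27, -1], [-0.034, -0.0, -0.0, 0.05, -3.42, -0.39, -1], [-0.034, -0.0, -0.0, 0.05, -3.41, -0.51, -1], [-0.034, -0.0, -0.0, 0.05, -3.39, -0.62, -1], 
t 5.5 p [0.5778 0.2268 0.2675] q [ 0.34  0.63 -1.12  1.57  0.58  1.31  0.5 ] F [ 0.7  0.2 -0.6] w 0.0856
dist 0.3404 rv [-2.054e-01 -1.000e-04 -0.000e+00]
[-0.021, -0.0, -0.0, 0.07, -3.38, -0.4, -1], [-0.021, -0.0, -0.0, 0.07, -3.37, -0.47, -1], [-0.021, -0.0, -0.0, 0.08, -3.36, -0.54, -1], [-0.021, -0.0, -0.0, 0.08, -3.35, -0.6, -1], [-0.021, -0.0, -0.0, 0.08, -3.34, -0.67, -1], [-0.021, -0.0, -0.0, 0.08, -3.32, -0.74, -1], [-0.021, -0.0, -0.0, 0.08, -3.31, -0.81, -1], [-0.021, -0.0, -0.0, 0.08, -3.29, -0.88, -1], [-0.021, -0.0, -0.0, 0.08, -3.27, -0.94, -1], [-0.021, -0.0, -0.0, 0.08, -3.25, -1.01, -1],
```

jog_arm([
  [-0.021, 0, 0, 0, -3.3, 0.1, -1],
  [-0.021, 0, 0, 0, -3.3, 0, -1],
  [-0.021, 0, 0, 0, -3.3, 0, -1],
  [-0.021, 0, 0, 0, -3.3, -0.1, -1],
  [-0.021, 0, 0, 0, -3.3, -0.2, -1],
])

```text
clock: 5.92
tool_pos: [0.5486, 0.0628, 0.2664]
eef_rot: [[0.0, 0.099, 0.995], [-0.0, 0.995, -0.099], [-1.0, -0.0, 0.0]]
wrist_force: [0.0, -1.0, 0.1]
width: 0.0855
```

jog_arm([
  [-0.021, 0, 0, 0, -3.2, -0.2, -1],
  [-0.021, 0, 0, 0, -3.2, -0.3, -1],
  [-0.021, 0, 0, 0, -3.2, -0.3, -1],
  [-0.021, 0, 0, 0, -3.2, -0.4, -1],
  [-0.021, 0, 0, 0, -3.2, -0.4, -1],
])

```text
clock: 6.33
tool_pos: [0.5231, -0.0962, 0.2665]
eef_rot: [[0.0, -0.005, 1.0], [-0.001, 1.0, 0.005], [-1.0, -0.001, 0.0]]
wrist_force: [0.5, 0.3, 0.5]
width: 0.0854
```

jog_arm([
  [0, 0, 0, 0, 0, 0, -1],
  [0, 0, 0, 0, 0, 0, -1],
  [0, 0, 0, 0, 0, 0, -1],
  [0, 0, 0, 0, 0, 0, -1],
  [0, 0, 0, 0, 0, 0, -1],
])

```text
clock: 6.75
tool_pos: [0.5239, -0.0928, 0.2666]
eef_rot: [[0.001, -0.007, 1.0], [0.0, 1.0, 0.007], [-1.0, 0.0, 0.001]]
wrist_force: [0.3, -0.0, 0.9]
width: 0.0853
```

```bash
python3 - <<'E'
from h import *
s=env.sense();print(s['tool_pos'],s['qpos']);save('wrist','w2')
W=world('wrist',np.load('pics/w2.npz')['d'],s);q=W.reshape(-1,3)
m=(q[:,2]>.02)&(q[:,2]<.12)&(q[:,0]>.45)&(q[:,0]<.56)&(abs(q[:,1]+.096)<.045)
q=q[m];k=q[q[:,2]>.093];print(len(q),len(k),k.min(0),k.max(0))
print('handle',cv2.minAreaRect((k[:,:2]*1000).astype(np.float32)))
r=q[(q[:,2]>.045)&(q[:,2]<.055)];print('rim',len(r),cv2.minAreaRect((r[:,:2]*1000).astype(np.float32)), r.min(0),r.max(0))
pk=k[k[:,2]>k[:,2].max()-.003];print('peak',pk.mean(0))
E
python3 hk.py c
```

```text
[ 0.52392873 -0.09281295  0.26660294] [ 1.10731059  0.54462881 -1.31782643  1.79073989  0.55659329  1.25174748
  1.21556648]
1176 613 [ 0.49645811 -0.12125925  0.09563271] [ 0.51592779 -0.07047738  0.11110641]
handle ((506.3868103027344, -95.9892578125), (14.214648246765137, 50.07131576538086), 6.788323879241943)
rim 334 ((506.7044982910156, -97.47982788085938), (60.07173538208008, 44.1936149597168), 6.761236667633057) [ 0.47454141 -0.12021256  0.04507941] [ 0.5384045  -0.07285276  0.05374045]
peak [ 0.50653177 -0.09613528  0.10918981]
t 6.8 n 147 offset 0.0027
```

View pics/w2.png

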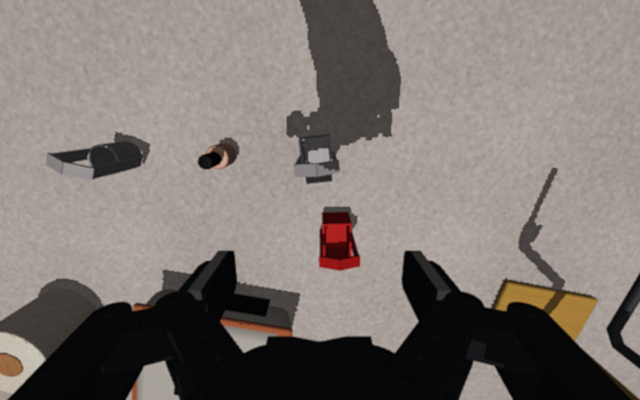

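Run:
```python
from h import *
s=env.sense()
W=world('wrist',np.load('pics/w2.npz')['d'],s);q=W.reshape(-1,3)
m=(q[:,2]>.093)&(q[:,2]<.12)&(q[:,0]>.45)&(q[:,0]<.56)&(abs(q[:,1]+.096)<.045);k=q[m]
print(k[k[:,1]>-.08].mean(0),k[k[:,1]<-.112].mean(0))
plan([.506,-.096,.16],np.radians(96.8),5)
```

```text
[ 0.50397092 -0.07578854  0.10170976] [ 0.50815369 -0.1167382   0.10170101]
t 6.85 p [ 0.5239 -0.0932  0.2665] q [ 1.11  0.54 -1.32  1.79  0.56  1.25  1.22] F [-0.2 -0.6  0.6] w 0.0853
dist 0.108 rv [-0.112   0.0003  0.0002]
[-0.022, 0.0, 0.0, 2.13, -0.05, -0.36, -1], [-0.022, 0.0, 0.0, 2.13, -0.04, -0.36, -1], [-0.022, 0.0, 0.0, 2.13, -0.04, -0.36, -1], [-0.022, 0.0, 0.0, 2.13, -0.03, -0.36, -1], [-0.022, 0.0, 0.0, 2.13, -0.02, -0.36, -1],
```

jog_arm([
  [-0.022, 0, 0, 2.1, -0.05, -0.36, -1],
  [-0.022, 0, 0, 2.1, -0.04, -0.36, -1],
  [-0.022, 0, 0, 2.1, -0.04, -0.36, -1],
  [-0.022, 0, 0, 2.1, -0.03, -0.36, -1],
  [-0.022, 0, 0, 2.1, -0.02, -0.36, -1],
])

```text
clock: 7.27
tool_pos: [0.5058, -0.0965, 0.1605]
eef_rot: [[0.0, -0.116, 0.993], [-0.0, 0.993, 0.116], [-1.0, -0.0, 0.0]]
wrist_force: [0.6, -0.7, 0.6]
width: 0.0854
```

jog_arm([
  [0, 0, 0, 0, 0, 0, -1],
  [0, 0, 0, 0, 0, 0, -1],
  [0, 0, 0, 0, 0, 0, -1],
  [0, 0, 0, 0, 0, 0, -1],
  [0, 0, 0, 0, 0, 0, -1],
])

```text
clock: 7.68
tool_pos: [0.507, -0.0971, 0.1627]
eef_rot: [[0.002, -0.114, 0.993], [-0.001, 0.993, 0.114], [-1.0, -0.001, 0.002]]
wrist_force: [-0.4, 0.4, 0.1]
width: 0.0852
```

Run:
```python
from h import *
plan([.506,-.096,.055],np.radians(96.8),5)
```

```text
t 7.6833 p [ 0.507  -0.0971  0.1627] q [ 1.07  0.65 -1.23  1.93  0.7   1.08  1.22] F [-0.4  0.4  0.1] w 0.0852
dist 0.1077 rv [-0.0046  0.0022  0.0008]
[-0.001, 0.0, 0.0, 2.15, 0.03, -0.02, -1], [-0.001, 0.0, 0.0, 2.15, 0.03, -0.02, -1], [-0.001, 0.0, 0.0, 2.15, 0.03, -0.02, -1], [-0.001, 0.0, 0.0, 2.15, 0.03, -0.02, -1], [-0.001, 0.0, 0.0, 2.15, 0.03, -0.02, -1],
```

jog_arm([
  [0, 0, 0, 2.15, 0, 0, -1],
  [0, 0, 0, 2.15, 0, 0, -1],
  [0, 0, 0, 2.15, 0, 0, -1],
  [0, 0, 0, 2.15, 0, 0, -1],
  [0, 0, 0, 2.1, 0, 0, -1],
])

```text
clock: 8.1
tool_pos: [0.5067, -0.0977, 0.0542]
eef_rot: [[0.002, -0.113, 0.994], [-0.001, 0.994, 0.113], [-1.0, -0.001, 0.002]]
wrist_force: [-0.2, -0.4, 0.2]
width: 0.0852
```

jog_arm([
  [0, 0, 0, 0, 0, 0, 0.2],
  [0, 0, 0, 0, 0, 0, 0.5],
  [0, 0, 0, 0, 0, 0, 1],
  [0, 0, 0, 0, 0, 0, 1],
  [0, 0, 0, 0, 0, 0, 1],
])

```text
clock: 8.52
tool_pos: [0.5073, -0.0969, 0.056]
eef_rot: [[0.003, -0.114, 0.993], [-0.0, 0.993, 0.114], [-1.0, -0.0, 0.003]]
wrist_force: [-0.5, 2.4, 6.2]
width: 0.0472
```

jog_arm([
  [0, 0, 0, 0, 0, 0, 1],
  [0, 0, 0, 0, 0, 0, 1],
  [0, 0, 0, 0, 0, 0, 1],
  [0, 0, 0, 0, 0, 0, 1],
  [0, 0, 0, 0, 0, 0, 1],
])

```text
clock: 8.93
tool_pos: [0.5072, -0.0969, 0.056]
eef_rot: [[0.003, -0.114, 0.993], [-0.0, 0.993, 0.114], [-1.0, -0.001, 0.003]]
wrist_force: [-1.0, 1.5, 7.3]
width: 0.0475
```

```bash
python3 hk.py d1; python3 hk.py d2; python3 -c "
from h import *
plan([.506,-.096,.14],np.radians(96.8),5)"
```

```text
t 8.9333 n 146 offset 0.002
t 8.9833 n 143 offset 0.0032
t 9.0333 p [ 0.5072 -0.0968  0.056 ] q [ 0.94  0.77 -1.06  2.    0.88  0.92  1.1 ] F [-0.3  2.4  6.9] w 0.0475
dist 0.084 rv [-0.0042  0.0029  0.0005]
[-0.001, 0.001, 0.0, -1.68, 0.02, -0.02, -1], [-0.001, 0.001, 0.0, -1.68, 0.02, -0.02, -1], [-0.001, 0.001, 0.0, -1.68, 0.02, -0.02, -1], [-0.001, 0.001, 0.0, -1.68, 0.02, -0.02, -1], [-0.001, 0.001, 0.0, -1.68, 0.02, -0.02, -1],
```

jog_arm([
  [0, 0, 0, -1.7, 0, 0, 1],
  [0, 0, 0, -1.7, 0, 0, 1],
  [0, 0, 0, -1.7, 0, 0, 1],
  [0, 0, 0, -1.7, 0, 0, 1],
  [0, 0, 0, -1.7, 0, 0, 1],
])

```text
clock: 9.45
tool_pos: [0.5056, -0.0977, 0.1405]
eef_rot: [[0.0, -0.114, 0.994], [-0.001, 0.994, 0.114], [-1.0, -0.001, -0.0]]
wrist_force: [-0.1, -0.6, -2.1]
width: 0.0471
```

jog_arm([
  [0, 0, 0, 0, 0, 0, 1],
  [0, 0, 0, 0, 0, 0, 1],
  [0, 0, 0, 0, 0, 0, 1],
  [0, 0, 0, 0, 0, 0, 1],
  [0, 0, 0, 0, 0, 0, 1],
])

```text
clock: 9.87
tool_pos: [0.5051, -0.0973, 0.1384]
eef_rot: [[-0.002, -0.114, 0.993], [0.0, 0.993, 0.114], [-1.0, 0.001, -0.002]]
wrist_force: [0.2, 0.3, -1.7]
width: 0.0473
```

```bash
python3 hk.py e1; python3 -c "
from h import *
plan([.488,.245,.143],np.radians(78.5),15,1)"
```

```text
t 9.8667 n 145 offset 0.0026
t 9.9167 p [ 0.5052 -0.0973  0.1385] q [ 1.04  0.67 -1.19  1.95  0.73  1.04  1.2 ] F [-0.3 -0.5 -1.7] w 0.0472
dist 0.3427 rv [ 0.3151 -0.0014 -0.0004]
[0.021, -0.0, -0.0, -0.03, 2.28, 0.15, 1], [0.021, -0.0, -0.0, -0.03, 2.28, 0.1, 1], [0.021, -0.0, -0.0, -0.03, 2.28, 0.05, 1], [0.021, -0.0, -0.0, -0.03, 2.28, 0.0, 1], [0.021, -0.0, -0.0, -0.03, 2.28, -0.05, 1], [0.021, -0.0, -0.0, -0.03, 2.28, -0.09, 1], [0.021, -0.0, -0.0, -0.03, 2.28, -0.14, 1], [0.021, -0.0, -0.0, -0.03, 2.28, -0.19, 1], [0.021, -0.0, -0.0, -0.03, 2.27, -0.24, 1], [0.021, -0.0, -0.0, -0.03, 2.27, -0.28, 1], [0.021, -0.0, -0.0, -0.03, 2.26, -0.33, 1], [0.021, -0.0, -0.0, -0.03, 2.25, -0.38, 1], [0.021, -0.0, -0.0, -0.03, 2.24, -0.43, 1], [0.021, -0.0, -0.0, -0.03, 2.23, -0.47, 1], [0.021, -0.0, -0.0, -0.03, 2.22, -0.52, 1],
```

jog_arm([
  [0.021, 0, 0, 0, 2.25, 0.15, 1],
  [0.021, 0, 0, 0, 2.3, 0.1, 1],
  [0.021, 0, 0, 0, 2.3, 0.05, 1],
  [0.021, 0, 0, 0, 2.3, 0, 1],
  [0.021, 0, 0, 0, 2.3, -0.05, 1],
])

```text
clock: 10.33
tool_pos: [0.4996, 0.0182, 0.1388]
eef_rot: [[-0.001, -0.008, 1.0], [0.0, 1.0, 0.008], [-1.0, 0.0, -0.001]]
wrist_force: [-0.4, 0.5, -1.8]
width: 0.0476
```

jog_arm([
  [0.021, 0, 0, 0, 2.3, -0.1, 1],
  [0.021, 0, 0, 0, 2.3, -0.15, 1],
  [0.021, 0, 0, 0, 2.3, -0.2, 1],
  [0.021, 0, 0, 0, 2.25, -0.25, 1],
  [0.021, 0, 0, 0, 2.25, -0.3, 1],
])

```text
clock: 10.75
tool_pos: [0.4933, 0.1326, 0.1388]
eef_rot: [[-0.001, 0.096, 0.995], [0.0, 0.995, -0.096], [-1.0, -0.0, -0.001]]
wrist_force: [-0.3, -0.1, -1.8]
width: 0.0473
```

jog_arm([
  [0.021, 0, 0, 0, 2.25, -0.35, 1],
  [0.021, 0, 0, 0, 2.25, -0.4, 1],
  [0.021, 0, 0, -0.1, 2.25, -0.45, 1],
  [0.021, 0, 0, -0.1, 2.2, -0.45, 1],
  [0.021, 0, 0, -0.1, 2.2, -0.5, 1],
])

```text
clock: 11.17
tool_pos: [0.4872, 0.246, 0.1417]
eef_rot: [[-0.001, 0.2, 0.98], [-0.0, 0.98, -0.2], [-1.0, -0.0, -0.001]]
wrist_force: [-0.3, 0.0, -2.6]
width: 0.0471
```

jog_arm([
  [0, 0, 0, 0, 0, 0, 1],
  [0, 0, 0, 0, 0, 0, 1],
  [0, 0, 0, 0, 0, 0, 1],
  [0, 0, 0, 0, 0, 0, 1],
  [0, 0, 0, 0, 0, 0, 1],
])

```text
clock: 11.58
tool_pos: [0.488, 0.2435, 0.1419]
eef_rot: [[-0.001, 0.201, 0.98], [-0.001, 0.98, -0.201], [-1.0, -0.001, -0.0]]
wrist_force: [0.3, -0.5, -1.1]
width: 0.0472
```

```bash
cat > ck.py <<'E'
from h import *
import sys
tag=sys.argv[1]
for n in('scene','top','wrist'):
    s=env.sense();p,d=save(n,tag+n);W=world(n,d,s);q=W.reshape(-1,3);c=p.reshape(-1,3).astype(int)
    m=(q[:,2]>.15)&(q[:,2]<.19)&(q[:,0]>.53)&(q[:,0]<.68)&(abs(q[:,1]-.22)<.03)&(c.max(1)-c.min(1)<35);k=q[m]
    if len(k)<10: print(n,'few');continue
    off=(k[:,:2]-[.668,.209])@np.array([.2,.98]);al=(k[:,:2]-[.580,.227])@np.array([.98,-.2])
    print(n,len(k),'offset',np.median(off).round(4),'along',al.min().round(3),al.max().round(3),'fit',np.polyfit(al[abs(al)<.07],off[abs(al)<.07],1).round(4))
print(s['tool_pos'])
E
python3 ck.py f; python3 -c "
from h import *
plan([.488,.245,.143],np.radians(78.5),5,1)"
```

```text
scene 151 offset -0.0009 along -0.028 0.096 fit [-0.0008 -0.0001]
top 188 offset 0.001 along -0.033 0.089 fit [0.0027 0.0011]
wrist few
[0.48805733 0.24378981 0.14210799]
t 11.7333 p [0.4881 0.244  0.1422] q [ 0.29  0.64 -1.07  1.88  0.66  1.03  0.3 ] F [ 0.7  0.3 -0.8] w 0.0474
dist 0.0013 rv [-0.0015 -0.      0.0003]
[-0.0, -0.0, 0.0, -0.02, 0.02, -0.01, 1], [-0.0, -0.0, 0.0, -0.02, 0.02, -0.01, 1], [-0.0, -0.0, 0.0, -0.02, 0.02, -0.01, 1], [-0.0, -0.0, 0.0, -0.02, 0.02, -0.01, 1], [-0.0, -0.0, 0.0, -0.02, 0.02, -0.01, 1],
```

View pics/fwrist.png

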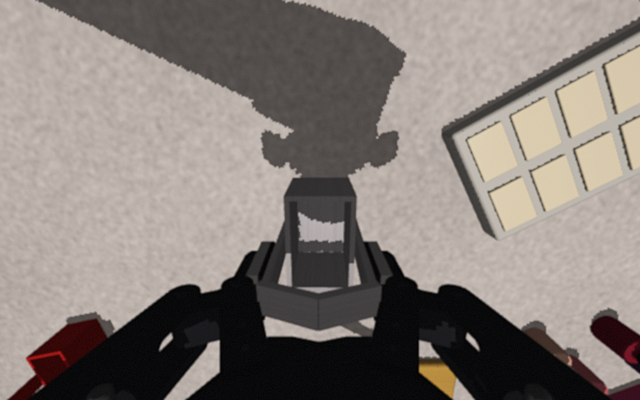

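View pics/fscene.png

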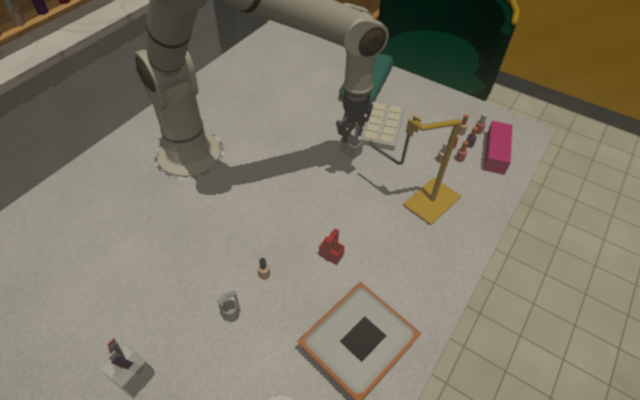

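Cup is held upright in the grip with its peak on the camera centre line (column 320). Hook stands at x≈405, y≈150 in the scene view. Next I insert along the bar.

jog_arm([
  [0, 0, 0, 0, 0.1, 0.9, 1],
  [0, 0, 0, 0, 0.1, 0.9, 1],
  [0, 0, 0, 0, 0, 0.9, 1],
  [0, 0, 0, 0, 0, 0.9, 1],
  [0, 0, 0, 0, 0, 0.9, 1],
])

```text
clock: 12.15
tool_pos: [0.5337, 0.2374, 0.1422]
eef_rot: [[0.0, 0.2, 0.98], [0.0, 0.98, -0.2], [-1.0, 0.0, 0.0]]
wrist_force: [0.3, -0.6, -1.8]
width: 0.0472
```

```bash
python3 ck.py g; python3 -c "
from h import *
plan([.578,.2275,.143],np.radians(78.5),5,1)
a=cv2.imread('pics/gscene.png')[80:200,310:450];b=cv2.imread('pics/gtop.png')[140:230,150:240]
im=np.zeros((480,800,3),np.uint8);im[:,:560]=cv2.resize(a,(560,480));im[:240,560:]=cv2.resize(b,(240,240));cv2.imwrite('pics/gz.png',im)"
```

```text
scene 192 offset 0.0003 along -0.044 0.097 fit [ 0.2678 -0.0076]
top 121 offset 0.0011 along 0.016 0.09 fit [-0.0042  0.0019]
wrist 574 offset -0.0163 along -0.049 -0.01 fit [0.7925 0.0172]
[0.53446435 0.23693581 0.14208544]
t 12.3 p [0.5331 0.2375 0.1421] q [ 0.28  0.7  -1.04  1.79  0.68  1.07  0.36] F [ 0.3  0.3 -1.9] w 0.047
dist 0.046 rv [-0.0017 -0.0004 -0.0003]
[-0.0, -0.0, -0.0, -0.02, -0.02, 0.92, 1], [-0.0, -0.0, -0.0, -0.02, -0.02, 0.92, 1], [-0.0, -0.0, -0.0, -0.02, -0.02, 0.92, 1], [-0.0, -0.0, -0.0, -0.02, -0.02, 0.92, 1], [-0.0, -0.0, -0.0, -0.02, -0.02, 0.92, 1],
```

View pics/gz.png

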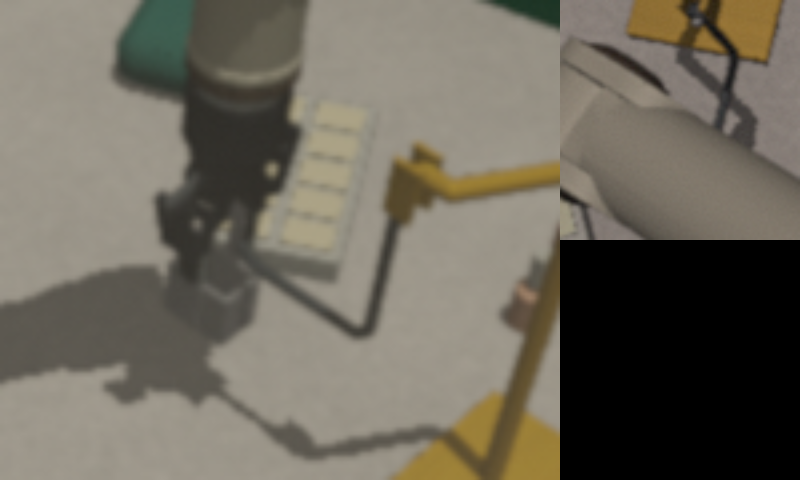

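The hook's tip is just at the window above the rim and still plumb. Continuing.

jog_arm([
  [0, 0, 0, 0, 0, 0.9, 1],
  [0, 0, 0, 0, 0, 0.9, 1],
  [0, 0, 0, 0, 0, 0.9, 1],
  [0, 0, 0, 0, 0, 0.9, 1],
  [0, 0, 0, 0, 0, 1.0, 1],
])

```text
clock: 12.72
tool_pos: [0.5784, 0.2284, 0.1423]
eef_rot: [[0.0, 0.2, 0.98], [-0.0, 0.98, -0.2], [-1.0, -0.0, 0.0]]
wrist_force: [-0.2, -0.0, -1.7]
width: 0.0473
```

```bash
python3 ck.py i; python3 -c "
from h import *
plan([.578,.2275,.122],np.radians(78.5),5,1)
a=cv2.imread('pics/iscene.png')[80:200,310:450]
cv2.imwrite('pics/iz.png',cv2.resize(a,(560,480)))"
```

```text
scene 199 offset 0.0011 along -0.023 0.097 fit [ 0.2133 -0.0082]
t 12.8167 p [0.5797 0.2276 0.1422] q [ 0.27  0.75 -1.01  1.69  0.7   1.11  0.42] F [ 0.1 -0.9 -2.1] w 0.0474
dist 0.0202 rv [-0.0029  0.001  -0.0003]
[-0.001, 0.0, -0.0, 0.4, -0.01, -0.03, 1], [-0.001, 0.0, -0.0, 0.4, -0.01, -0.03, 1], [-0.001, 0.0, -0.0, 0.4, -0.01, -0.03, 1], [-0.001, 0.0, -0.0, 0.4, -0.01, -0.03, 1], [-0.001, 0.0, -0.0, 0.4, -0.01, -0.03, 1], Traceback (most recent call last):
  File "ck.py", line 9, in <module>
    print(n,len(k),'offset',np.median(off).round(4),'along',al.min().round(3),al.max().round(3),'fit',np.polyfit(al[abs(al)<.07],off[abs(al)<.07],1).round(4))
                                                                                                      ~~~~~~~~~~^^^^^^^^^^^^^^^^^^^^^^^^^^^^^^^^^^^^
    raise TypeError("expected non-empty vector for x")
TypeError: expected non-empty vector for x
```

View pics/iz.png

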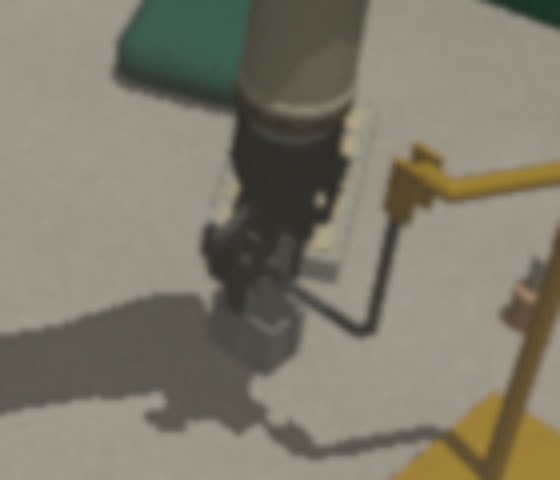

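The bar now passes through the window and the hook is still undisturbed. Lowering.

jog_arm([
  [0, 0, 0, 0.35, 0, 0, 1],
  [0, 0, 0, 0.35, 0, 0, 1],
  [0, 0, 0, 0.35, 0, 0, 1],
  [0, 0, 0, 0.35, 0, 0, 1],
  [0, 0, 0, 0.3, 0, 0, 1],
])

```text
clock: 13.23
tool_pos: [0.5768, 0.2288, 0.1247]
eef_rot: [[-0.001, 0.199, 0.98], [-0.0, 0.98, -0.199], [-1.0, -0.0, -0.0]]
wrist_force: [-0.4, -0.6, -1.3]
width: 0.0473
```

jog_arm([
  [0, 0, 0, 0.1, 0, 0, 1],
  [0, 0, 0, 0.1, 0, 0, 1],
  [0, 0, 0, 0.1, 0, 0, 1],
  [0, 0, 0, 0, 0, 0, 1],
  [0, 0, 0, 0, 0, 0, 1],
])

```text
clock: 13.65
tool_pos: [0.5775, 0.2288, 0.1225]
eef_rot: [[0.0, 0.199, 0.98], [0.0, 0.98, -0.199], [-1.0, 0.0, 0.0]]
wrist_force: [-0.2, -0.5, -1.2]
width: 0.0471
```

jog_arm([
  [0, 0, 0, 0.1, 0, 0, 1],
  [0, 0, 0, 0.1, 0, 0, 1],
  [0, 0, 0, 0, 0, 0, 1],
  [0, 0, 0, 0, 0, 0, 1],
  [0, 0, 0, 0, 0, 0, 1],
])

```text
clock: 14.07
tool_pos: [0.5779, 0.23, 0.1219]
eef_rot: [[0.002, 0.199, 0.98], [0.002, 0.98, -0.199], [-1.0, 0.002, 0.002]]
wrist_force: [-1.8, 0.7, 6.0]
width: 0.0474
```

```bash
python3 -c "
from h import *
plan([.578,.2275,.122],np.radians(78.5),1,1)
save('scene','k1');save('wrist','k1w')
a=cv2.imread('pics/k1.png')[80:200,310:450]
cv2.imwrite('pics/kz.png',cv2.resize(a,(560,480)))"
```

```text
t 14.0667 p [0.5779 0.23   0.1219] q [ 0.26  0.77 -1.    1.7   0.72  1.08  0.4 ] F [-1.8  0.7  6. ] w 0.0474
dist 0.0025 rv [ 0.0005  0.0018 -0.0019]
[0.0, 0.002, -0.002, -0.01, -0.24, 0.06, 1],
```

View pics/kz.png

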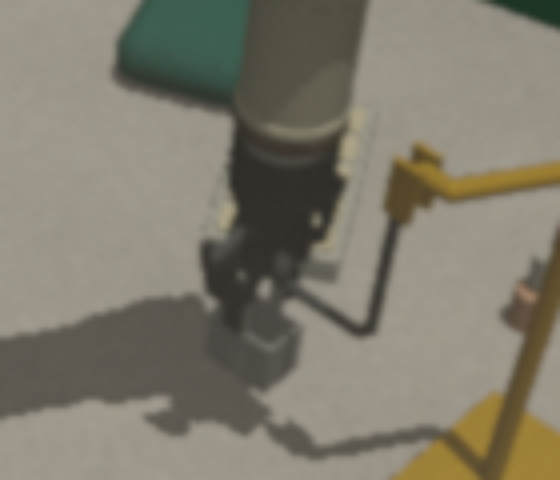

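View pics/k1w.png

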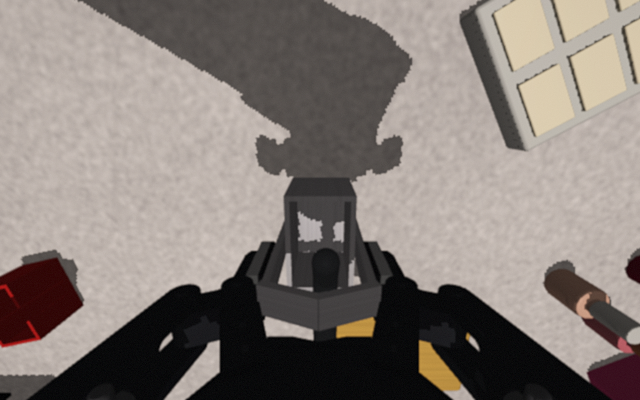

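Force went from −1.5 to +6 N, so the roof now rests on the bar. The hook's tip shows through the window at (325,265) under the peak. Easing the press slightly, then opening slowly.

jog_arm([
  [0, 0, 0, -0.1, 0, 0, 1],
  [0, 0, 0, 0, 0, 0, 1],
  [0, 0, 0, 0, 0, 0, 0.1],
  [0, 0, 0, 0, 0, 0, -0.1],
  [0, 0, 0, 0, 0, 0, -0.2],
])

```text
clock: 14.58
tool_pos: [0.5775, 0.2286, 0.1213]
eef_rot: [[0.0, 0.199, 0.98], [-0.0, 0.98, -0.199], [-1.0, -0.0, 0.0]]
wrist_force: [-0.5, -0.4, 0.2]
width: 0.0512
```

jog_arm([
  [0, 0, 0, 0, 0, 0, -0.4],
  [0, 0, 0, 0, 0, 0, -0.6],
  [0, 0, 0, 0, 0, 0, -0.8],
  [0, 0, 0, 0, 0, 0, -1],
  [0, 0, 0, 0, 0, 0, -1],
])

```text
clock: 15.0
tool_pos: [0.5773, 0.2286, 0.1212]
eef_rot: [[-0.0, 0.2, 0.98], [-0.0, 0.98, -0.2], [-1.0, -0.0, -0.0]]
wrist_force: [1.0, 0.8, -0.4]
width: 0.0854
```

```bash
python3 -c "
from h import *
plan([.578,.2275,.25],np.radians(78.5),1,-1)
save('wrist','m')"
```

```text
t 15.0 p [0.5773 0.2286 0.1212] q [ 0.26  0.77 -0.99  1.7   0.72  1.08  0.4 ] F [ 1.   0.8 -0.4] w 0.0854
dist 0.1289 rv [-0.0002 -0.0002  0.0001]
[-0.0, -0.0, 0.0, -12.88, -0.09, 0.08, -1],
```

View pics/m.png

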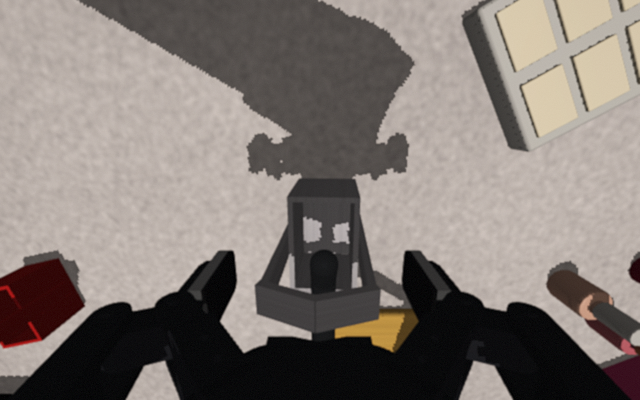

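The cup hangs free on the bar. Its peak is at (320,290), fingers clear on both sides at columns 225 and 410. Retracting upward.

jog_arm([
  [0, 0, 0, -1, 0, 0, -1],
  [0, 0, 0, -2, 0, 0, -1],
  [0, 0, 0, -2.5, 0, 0, -1],
  [0, 0, 0, -2.5, 0, 0, -1],
  [0, 0, 0, -2.5, 0, 0, -1],
])

```text
clock: 15.47
tool_pos: [0.5771, 0.2289, 0.2281]
eef_rot: [[0.0, 0.199, 0.98], [0.0, 0.98, -0.199], [-1.0, 0.0, 0.0]]
wrist_force: [-0.3, -0.3, -0.1]
width: 0.0856
```

jog_arm([
  [0, 0, 0, -1, 0, -3, -1],
  [0, 0, 0, -1, 0, -3, -1],
  [0, 0, 0, 0, 0, -3, -1],
  [0, 0, 0, 0, 0, -3, -1],
  [0, 0, 0, 0, 0, -2, -1],
])

```text
clock: 15.88
tool_pos: [0.4372, 0.2577, 0.2471]
eef_rot: [[0.001, 0.197, 0.98], [-0.001, 0.98, -0.197], [-1.0, -0.001, 0.001]]
wrist_force: [-0.0, 1.1, -0.3]
width: 0.0853
```

jog_arm([
  [0, 0, 0, 0, 0, 0, -1],
  [0, 0, 0, 0, 0, 0, -1],
  [0, 0, 0, 0, 0, 0, -1],
  [0, 0, 0, 0, 0, 0, -1],
  [0, 0, 0, 0, 0, 0, -1],
])

```text
clock: 16.3
tool_pos: [0.4412, 0.2563, 0.2464]
eef_rot: [[-0.0, 0.201, 0.98], [0.001, 0.98, -0.201], [-1.0, 0.001, -0.0]]
wrist_force: [0.4, -1.2, 0.7]
width: 0.0853
```

```bash
cat > fin.py <<'E'
from h import *
import sys
t=sys.argv[1]
for i in range(6):
    s=env.sense();p,d=save('scene',t+str(i));W=world('scene',d);q=W.reshape(-1,3);c=p.reshape(-1,3).astype(int)
    g=(c.max(1)-c.min(1)<35)
    m=(q[:,2]>.03)&(q[:,2]<.135)&(q[:,0]>.5)&(q[:,0]<.64)&(abs(q[:,1]-.227)<.07)&g
    b=(q[:,2]>.16)&(q[:,2]<.168+.02)&(q[:,0]>.62)&(q[:,0]<.68)&(abs(q[:,1]-.21)<.06)&g
    print(s['clock'],'cup',m.sum(),q[m].mean(0).round(4),q[m].min(0).round(3),q[m].max(0).round(3),'bar off',np.median((q[b][:,:2]-[.668,.209])@np.array([.2,.98])).round(4))
r=(q[:,2]>.02)&(q[:,2]<.12)&(abs(q[:,0]-.506)<.04)&(abs(q[:,1]+.368)<.05);print('round',q[r].mean(0).round(3),'was .506 -.368 .063')
print(s['tool_pos'])
cv2.imwrite('pics/'+t+'z.png',cv2.resize(p[80:220,300:480],(720,560))[:,:,::-1])
E
python3 fin.py n
```

```text
16.3 cup 419 [0.5804 0.2271 0.0988] [0.543 0.202 0.065] [0.61  0.256 0.135] bar off -0.0
16.35 cup 420 [0.5804 0.2278 0.0988] [0.544 0.203 0.062] [0.611 0.258 0.135] bar off 0.0008
16.4 cup 420 [0.5803 0.2282 0.0986] [0.542 0.205 0.066] [0.61  0.258 0.134] bar off 0.0006
16.45 cup 418 [0.5806 0.2285 0.099 ] [0.544 0.207 0.064] [0.611 0.258 0.134] bar off 0.0006
16.5 cup 415 [0.5805 0.229  0.0987] [0.543 0.204 0.063] [0.611 0.26  0.134] bar off 0.0011
16.55 cup 419 [0.5805 0.2291 0.0987] [0.543 0.205 0.065] [0.61  0.261 0.133] bar off 0.0007
round [ 0.506 -0.368  0.063] was .506 -.368 .063
[0.44034474 0.25660993 0.24618736]
```

View pics/nz.png

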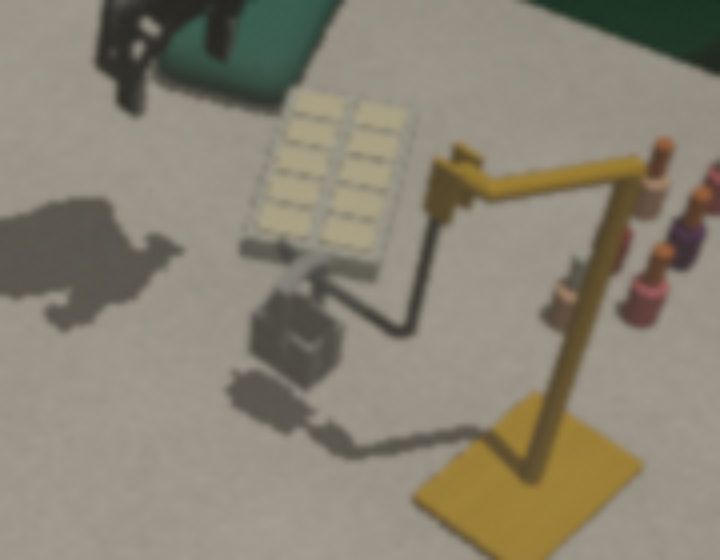

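The cup hangs on the bar with the base at z≈0.065, moving at under 20 mm/s. I'll wait a little and check again.

jog_arm([
  [0, 0, 0, 0, 0, 0, -1],
  [0, 0, 0, 0, 0, 0, -1],
  [0, 0, 0, 0, 0, 0, -1],
  [0, 0, 0, 0, 0, 0, -1],
  [0, 0, 0, 0, 0, 0, -1],
])

```text
clock: 17.02
tool_pos: [0.4401, 0.2566, 0.2463]
eef_rot: [[0.0, 0.199, 0.98], [-0.0, 0.98, -0.199], [-1.0, -0.0, 0.0]]
wrist_force: [0.0, -0.5, 0.1]
width: 0.0853
```

jog_arm([
  [0, 0, 0, 0, 0, 0, -1],
  [0, 0, 0, 0, 0, 0, -1],
  [0, 0, 0, 0, 0, 0, -1],
  [0, 0, 0, 0, 0, 0, -1],
  [0, 0, 0, 0, 0, 0, -1],
])

```text
clock: 17.43
tool_pos: [0.4402, 0.2566, 0.2463]
eef_rot: [[0.0, 0.199, 0.98], [0.0, 0.98, -0.199], [-1.0, 0.0, 0.0]]
wrist_force: [0.2, 0.3, -0.2]
width: 0.0857
```

jog_arm([
  [0, 0, 0, 0, 0, 0, -1],
  [0, 0, 0, 0, 0, 0, -1],
  [0, 0, 0, 0, 0, 0, -1],
  [0, 0, 0, 0, 0, 0, -1],
  [0, 0, 0, 0, 0, 0, -1],
])

```text
clock: 17.85
tool_pos: [0.4402, 0.2566, 0.2463]
eef_rot: [[0.0, 0.199, 0.98], [-0.0, 0.98, -0.199], [-1.0, -0.0, 0.0]]
wrist_force: [1.3, -0.8, -0.4]
width: 0.0854
```

jog_arm([
  [0, 0, 0, 0, 0, 0, -1],
  [0, 0, 0, 0, 0, 0, -1],
  [0, 0, 0, 0, 0, 0, -1],
  [0, 0, 0, 0, 0, 0, -1],
  [0, 0, 0, 0, 0, 0, -1],
])

```text
clock: 18.27
tool_pos: [0.4402, 0.2566, 0.2463]
eef_rot: [[0.0, 0.199, 0.98], [0.0, 0.98, -0.199], [-1.0, 0.0, 0.0]]
wrist_force: [0.7, -0.9, 0.6]
width: 0.0855
```

```bash
python3 fin.py r; python3 -c "
from rig import env
print(env.close_job())"
```

```text
18.2667 cup 419 [0.5806 0.2286 0.0989] [0.542 0.203 0.065] [0.61  0.258 0.134] bar off 0.0008
18.3167 cup 420 [0.5805 0.2287 0.0989] [0.543 0.205 0.064] [0.611 0.26  0.135] bar off 0.0009
18.3667 cup 421 [0.5805 0.2282 0.099 ] [0.543 0.204 0.064] [0.611 0.259 0.134] bar off 0.0013
18.4167 cup 416 [0.5803 0.2281 0.0985] [0.542 0.205 0.064] [0.611 0.258 0.135] bar off 0.0006
18.4667 cup 419 [0.58   0.2275 0.0989] [0.542 0.204 0.065] [0.609 0.258 0.135] bar off 0.0
18.5167 cup 424 [0.5802 0.2269 0.0988] [0.542 0.203 0.063] [0.61  0.257 0.134] bar off -0.0002
round [ 0.506 -0.368  0.064] was .506 -.368 .063
[0.44018552 0.25663517 0.24633923]
the job is handed in; nothing more can be done
None
```

The oblong cup is hanging by its handle on the hook, released, and the job was handed in at about 18.5 s. The hand-in reports no verdict, so the result rests on my own measurements.

**What I did:** I closed the gripper on the swinging bar, held it near plumb for about 0.5 s or more, and let it go. The residual swing was only a few mm. I then gripped the cup across its uprights, lifted it, threaded the bar through the handle window and lowered it until the bar took the weight. The wrist force changed from about −1.5 to +6 N. Finally I eased off, opened the fingers and backed away.

**Last checks:**

| Check | Measured |
|---|---|
| Cup underside below the seat | about 105 mm |
| Cup centre from the seat along the bar and across | within about 2 mm |
| Cup movement | roughly 20 mm/s at most |
| Hook from plumb | about 1 mm |
| Round cup | unmoved, within 1 mm |
| Gripper from the hook and cup | about 140 mm away, fingers open |

None of these checks failed or disagreed. One helper script stopped with an error during the approach: the arm hid the bar from the top camera and there were too few points to fit. I used the scene and wrist pictures for that step instead.

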